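Slide the glue pot to the keep-warm place

TASK

The glue has melted: slide the lidded glue pot along the warmer's flat top, without lifting or tipping it, from the red-ringed place to the green-ringed place, so that its base stands wholly inside the green ring with its handle still pointing to the front of the warmer. Let go of it, and leave everything else where it is.

Things in the scene. Friction and masses are not known exactly. Their poses are not given: they have to be found in the camera images.
- warmer: Black-topped steel glue warmer, fixed on the bench, 300 (x) by 600 (y) mm, flat top 50 mm above the bench. Origin: centre of its underside, at bench height; -x is its front (towards the robot), y along its length. Three ringed places lie in a row at x = +30 mm, y = -170, 0 and +170 mm; which colour is where varies. A wire drying rack overhangs it.
- rack_front (a point): Middle of the fixed wire rack's front wire, 65 mm before the warmer's centre, 239 mm above the bench; axes as the warmer's. 8 mm wires along y, at 0, 40, 80, 125, 170, 208 mm behind it, 580 mm long; two posts at the back corners. The rack overhangs the pot and most of the handle: a gripper pointing straight down has no room, it must come from the front, leaning back 25 to 45 degrees.
- pot: Aluminium glue pot with a fixed flat lid, loose, 0.4 to 0.8 kg, 104 mm across at the base (lid 108 mm), 84 mm tall, standing on the warmer at the red-ringed place. Origin: centre of its underside; z up; its handle points along its -x axis, roughly to the warmer's front.
- pot_handle (a point): Point to grip on the pot's dark wooden handle, 100 mm from the pot's axis along the pot's -x and 60 mm above its base. The handle is a straight level bar along the pot's x axis, 20 mm wide, 24 mm tall, from 64 to 130 mm off the pot's axis; axes as the pot's.
- zone_green: Painted green ring on the warmer's top (keep warm), inside diameter 136 mm, outside 156 mm, flush with the top. Origin: its centre, at the height of the warmer's top. The pot is to stand here.
- zone_red: Same ring in red (melting): where the pot starts.
- zone_blue: Same ring in blue: empty, the pot may be slid across it.
- glue_brush: Brush, 160 mm long, lying on the warmer's top along its front edge, in front of the handle and below it. Leave it. Origin on its underside.
- hardener_jar: Small amber jar, 36 mm across, 60 mm tall, standing on the warmer's top near its back edge, clear of the pot's way. Leave it. Origin: centre of its underside.
- hammer: Hammer lying on the bench. Leave it.
- offcut: Wood offcut 90 x 45 x 22 mm lying on the bench at the left. Leave it. Origin: centre of its underside.
- plank: Short plank 220 x 60 x 18 mm lying on the bench at the left. Leave it. Origin: centre of its underside.
- glue_bottle: Yellow bottle 60 mm across, 170 mm tall, on the bench at the right. Leave it. Origin: centre of its underside.
- screw_cup: Grey cup 80 mm across, 80 mm tall, on the bench at the left. Leave it. Origin: centre of its underside.
Not all that is in view belongs to the job. Of the things like the pot, leave any that is turquoise; of the rest the larger one is meant.

How it is judged:
At the end, for the whole second after the job is handed in: The pot stands still and upright on the warmer, its centre within 17 mm of the green ring's centre (base inside the ring), its handle within 0.6 rad of straight to the warmer's front (horizontal distance between pot and zone_green below 0.017 m and height (world z) of pot below 0.054 m and angle between pot's own z axis and vertical below 0.05 rad and angle between the x axis of pot and the x axis of warmer, either way round below 0.6 rad and linear speed of pot below 0.01 m/s); the robot touches nothing.
It fails at once if the pot is lifted (base centre more than 10 mm above the warmer's top) (height (world z) of pot above 0.06 m).
It fails at once if the pot is tipped by more than 0.2 rad (angle between pot's own z axis and vertical above 0.2 rad).
It fails at once if another thing on the warmer or the bench is moved more than 30 mm (distance of any of glue_brush, hardener_jar, hammer, offcut, plank, glue_bottle, screw_cup from where it was at the start of the episode above 0.03 m).
It also fails if it takes over 42 s, if anything falls off the work surface, if the arm or the gripper's body presses on something with over 40 N, if the wrist force passes 120 N, or if a joint passes its speed limit or range.

ROBOT

A 6-joint arm with a two-finger parallel gripper is mounted at the origin on the work surface. World frame = base frame: x ahead of the robot, y to its left, z up, the work surface at z = 0. Lengths are in m, angles in rad, forces in N, time in s.
With the tool pointing down it reaches from about 0.35 to 0.975 m from the base axis. Payload 4.9 kg.
Tool frame: the origin (TCP) lies on the centre line of the jaws, within the pads' length; the fingertips stand ctrl.tcp_to_tips ahead of it and the grasp point (between the pads) lies 3 mm ahead of it (ctrl.tcp_to_tips is the distance from the TCP to the fingertips, in m); z points along the fingers, y is the direction in which the jaws open and shut (so a half turn about z gives the same grasp; the last joint's range is limited). The gripper opens to 85 mm and grips with 20 to 120 N. Pads are 22 mm wide; open, the fingers measure 114 mm over their backs; the gripper's body (76 mm by 85 mm) begins 54 mm behind the grasp point. The pads swing forward as they close: fully open they stand 13 mm farther back than shut.
Start: joints at [0.985, 0.053, 1.613, -0, 1.476, -0.119], TCP at [0.281, 0.558, 0.253] pointing down, gripper open.
Joint ranges: [-3.01, 3.01], [-1.01, 2.22], [0.06, 2.58], [-1.02, 4.17], [0.09, 2.62], [-3.14, 3.14]. Speed limits (rad/s): [2.57, 2.57, 3.14, 3.14, 3.14, 3.14].

INTERFACE

Orientations are given as a rotation vector (axis times angle).
In Python, from station import ctrl, vision gives the robot as it stands.
- The arm moves only by the tool jog_arm, never from a script. Its argument "deltas" is a list of rows, each a list of 7 numbers: the turn, a rotation vector about the tool's x, y, z in rad, then the shift along the tool's x, y, z in cm, then the opening, from 0 (shut) to 1 (fully open). A call has 1 to 12 rows; each row shifts and turns the commanded pose from where the row before left it, along the tool's axes as they then stand; what a row does not reach is not made up. A row lasts 1/12 s, in which the tool goes at most 41.7 mm and 7.16 degrees, less where a joint would pass 70% of its speed; a pose out of reach is approached as far as the arm can. A call with a gripper value outside its range is refused whole. The fingers move at their own pace and stop on an object; "grip_force" is the grip in N (left out, the last holds). Time passes only in rows, so rows that do not move let the fingers close. It gives the time, the measured TCP pose, the force and the opening at its end, in the units of the state.
- ctrl.get_obs(): the state, without advancing time (a new reading comes with each control period).
- vision.get_image(name): name is "scene" or "side" or "wrist"; returns (picture, depth): 480x640x3 uint8, red, green, blue; 480x640 float32, m along the optical axis (not along the pixel's ray), 0 where there is no reading.
- vision.calibration(name): a dict with "fx", "fy", "cx", "cy" (pixels), "dist" ([k1, k2, p1, p2, k3] as OpenCV has them; the pictures are not rectified), "rvec" (rotation vector, rad) and "tvec" (3), from world to camera coordinates, as OpenCV has them; the wrist camera has in their place "hand_eye" (4x4, takes a point from camera to tool coordinates, whose origin is the TCP and whose axes are the flange's). Camera axes: x right, y down, z forward; pixel columns grow to the right and rows downward; lengths in m; the calibration is good to about 2 mm. A picture is of the moment at which its call begins: read the wrist's pose just before it. calibration takes no time and is no camera call.
- ctrl.finish_job(): hands the job in, once; it reports no verdict.
The state is a dict: "t": time; "q": joint angles; "dq": joint speeds; "effort": joint torques, N m; "tool_pos": TCP position; "tool_rot": TCP orientation; "contact_force": force on the tool from outside, world axes, zero at the start; "wrist_torque": the same for the moment, N m; "opening": finger opening in m.
Only numpy, scipy, OpenCV 4.12 (cv2) and the standard library are available. Lean on these libraries where they do the work, as an engineer would, in place of code of your own. Each camera call takes 0.05 s, during which the arm holds its last target. There are 200 camera calls.

## Working session

There is one attempt and no reset: what is moved stays moved. The work goes in short steps, Python scripts to look and compute and a tool call to move; the robot and the scene stay as the last step left them, time stands still between calls to the robot, and variables do not carry over. Pictures are saved under pics/ and viewed, about 8 in all and at most 12, crops included, and the job is handed in when it is done.

Besides the shell and the picture viewer there is one more tool, called after "Request:" as name([rows], argument=value, ...), one row to a line, values as JSON. jog_arm: Moves the arm, as the interface text tells. Its arguments: {"type":"object","properties":{"deltas":{"type":"array"},"grip_force":{"type":"number"}},"required":["deltas"]}

```bash
mkdir -p pics; cat > h.py <<'E'
import numpy as np, cv2
from scipy.spatial.transform import Rotation as R
from station import ctrl, vision
def grab(n):
    o=ctrl.get_obs(); im,d=vision.get_image(n); c=vision.calibration(n)
    K=np.array([[c['fx'],0,c['cx']],[0,c['fy'],c['cy']],[0,0,1.]]); dist=np.array(c['dist'],float)
    if 'hand_eye' in c:
        T=np.eye(4);T[:3,:3]=R.from_rotvec(o['tool_rot']).as_matrix();T[:3,3]=o['tool_pos']
        T=T@np.array(c['hand_eye'])
    else:
        T=np.eye(4);T[:3,:3]=R.from_rotvec(np.ravel(c['rvec'])).as_matrix();T[:3,3]=np.ravel(c['tvec']);T=np.linalg.inv(T)
    return im,d,K,dist,T
def rays(uv,K,dist,T):
    p=cv2.undistortPoints(np.array(uv,float).reshape(-1,1,2),K,dist)[:,0]
    return np.c_[p,np.ones(len(p))]@T[:3,:3].T
def onplane(uv,z,K,dist,T):
    r=rays(uv,K,dist,T); return T[:3,3]+r*((z-T[2,3])/r[:,2])[:,None]
def save(n,im): cv2.imwrite('pics/'+n,cv2.cvtColor(im,cv2.COLOR_RGB2BGR))
E
python3 - <<'E'
from h import *
print(ctrl.get_obs(),ctrl.tcp_to_tips)
for n in('scene','side'):
    im,d,K,dist,T=grab(n); save(n+'0.png',im); np.savez(n+'0.npz',im=im,d=d,K=K,dist=dist,T=T); print(n,T.round(3))
E
```

```text
{'t': 0.0, 'q': array([ 9.85043400e-01,  5.33434091e-02,  1.61429002e+00, -2.15797992e-05,
        1.47598995e+00, -1.19006047e-01]), 'dq': array([ 0.00015823,  0.00086716,  0.00157233, -0.00134438,  0.00150669,
        0.00065895]), 'effort': array([-5.21655329e-04, -3.93689811e+01, -3.70174813e+01, -2.68041777e-04,
        7.07592670e-03, -1.55349585e-05]), 'tool_pos': array([0.28092768, 0.55766168, 0.25207368]), 'tool_rot': array([-7.26366401e-01, -3.05576679e+00,  3.00484752e-03]), 'contact_force': array([ 0.1804849 , -0.13754646, -0.4176715 ]), 'wrist_torque': array([-0.02299773,  0.00808837, -0.01021606]), 'opening': 0.08551034300146657} 0.022
scene [[-0.542  0.625 -0.562  1.16 ]
 [ 0.84   0.401 -0.365  0.432]
 [-0.003 -0.67  -0.742  1.02 ]
 [ 0.     0.     0.     1.   ]]
side [[-9.920e-01 -7.900e-02  9.600e-02  3.800e-01]
 [-1.240e-01  6.340e-01 -7.640e-01  1.031e+00]
 [-1.000e-03 -7.700e-01 -6.380e-01  1.011e+00]
 [ 0.000e+00  0.000e+00  0.000e+00  1.000e+00]]
```

View pics/scene0.png

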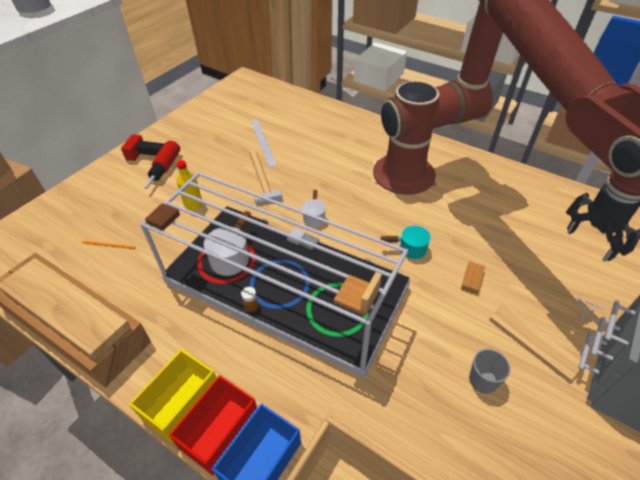

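View pics/side0.png

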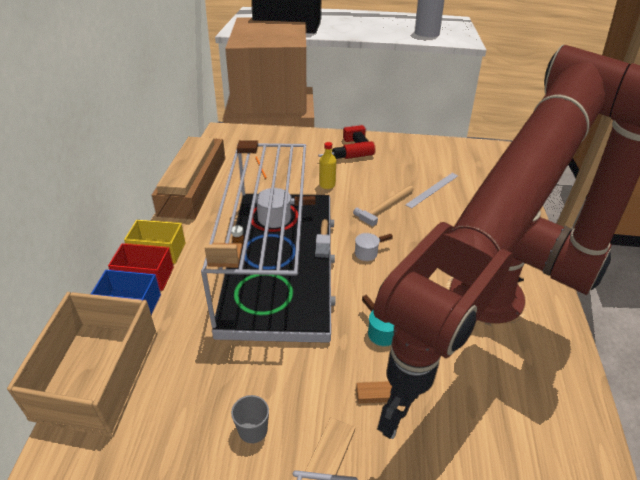

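The scene view shows the pot in the red ring at about (226,252), the blue ring at (281,283) and the green ring at (338,308). The decoys, a turquoise pot and a small grey one, stand on the bench. Next I'll measure the rings and the handle.

```bash
cat > m.py <<'E'
from h import *
from scipy.optimize import least_squares
roi={'scene':(160,205,415,370),'side':(215,195,335,345)}
C={}
for n in roi:
    z=np.load(n+'0.npz'); im,K,dist,T=z['im'],z['K'],z['dist'],z['T']
    x0,y0,x1,y1=roi[n]; hsv=cv2.cvtColor(im,cv2.COLOR_RGB2HSV).astype(int); H,S,V=hsv[...,0],hsv[...,1],hsv[...,2]
    b=np.zeros(H.shape,bool); b[y0:y1,x0:x1]=1
    for c,m in dict(red=((H<6)|(H>174))&(S>190)&(V>120),green=(abs(H-65)<15)&(S>150)&(V>100),blue=(abs(H-108)<10)&(S>130)&(V>100)).items():
        v,u=np.where(m&b); P=onplane(np.c_[u,v],0.05,K,dist,T)[:,:2]
        f=least_squares(lambda p:np.hypot(*(P-p).T)-0.073,np.median(P,0),loss='soft_l1',f_scale=.004)
        print(n,c,len(u),f.x.round(4),np.median(abs(f.fun)).round(4)); C.setdefault(c,[]).append(f.x)
A={c:np.mean(v,0) for c,v in C.items()}
print(A); e=A['green']-A['red']; yaw=np.arctan2(-e[0],e[1]); print('warmer yaw',yaw,'len',np.hypot(*e), 'mid',(A['green']+A['red'])/2)
for n,(a,b,c,d) in {'scene':(180,195,300,300),'side':(240,170,350,270)}.items():
    im=np.load(n+'0.npz')['im'][b:d,a:c]; im=cv2.resize(im,(395,int(395*im.shape[0]/im.shape[1])),interpolation=cv2.INTER_CUBIC); C[n]=im
h=max(C['scene'].shape[0],C['side'].shape[0]); o=np.zeros((h,790,3),np.uint8)
for i,n in enumerate(roi): o[:C[n].shape[0],395*i:395*i+395]=C[n]
save('crop0.png',o)
E
python3 m.py
```

```text
scene red 174 [ 0.6489 -0.2243] 0.0023
scene green 423 [0.6171 0.114 ] 0.0027
scene blue 410 [ 0.6325 -0.0551] 0.0028
side red 41 [ 0.65   -0.2255] 0.0019
side green 362 [0.6174 0.113 ] 0.0024
side blue 183 [ 0.6336 -0.0564] 0.0021
{'red': array([ 0.64948853, -0.2249085 ]), 'green': array([0.61722581, 0.11347055]), 'blue': array([ 0.63306144, -0.05572624])}
warmer yaw 0.09505755855116828 len 0.3399136106116018 mid [ 0.63335717 -0.05571898]
```

View pics/crop0.png

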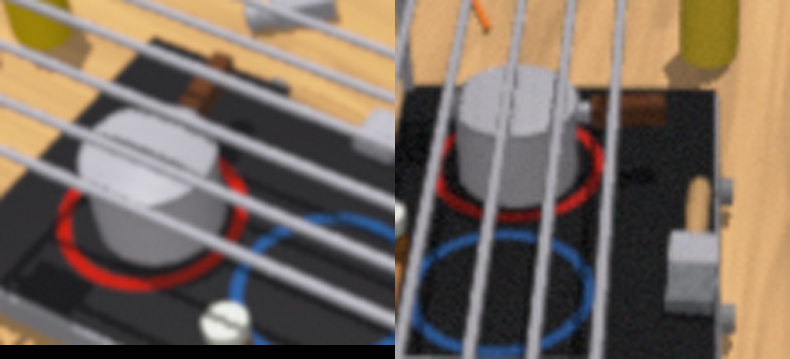

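The crops show the pot in the red ring, and the handle in the side view at roughly (293–315, 200), pointing to the front. I'll use the depth points to get the lid centre and the handle axis.

```bash
cat > d.py <<'E'
from h import *
from scipy.optimize import least_squares
def cloud(d,K,dist,T):
    v,u=np.where(d>0); p=cv2.undistortPoints(np.c_[u,v].astype(float).reshape(-1,1,2),K,dist)[:,0]
    return (np.c_[p,np.ones(len(p))]*d[v,u][:,None])@T[:3,:3].T+T[:3,3],u,v
def pot(im,d,K,dist,T,c):
    P,u,v=cloud(d,K,dist,T); r=np.hypot(*(P[:,:2]-c).T)
    L=P[(r<.075)&(abs(P[:,2]-.134)<.006)]
    hs=cv2.cvtColor(im,cv2.COLOR_RGB2HSV)[v,u].astype(int)
    h=(r<.17)&(r>.055)&(P[:,0]<c[0])&(P[:,2]>.09)&(P[:,2]<.135)&(hs[:,0]<16)&(hs[:,1]>90)
    Hh=P[h]
    # lid centre: circle of hull
    q=cv2.convexHull((L[:,:2]).astype(np.float32))[:,0]
    f=least_squares(lambda p:np.hypot(*(q-p).T)-.054,q.mean(0),loss='soft_l1',f_scale=.003)
    print('lid n',len(L),'c',f.x.round(4),'mean',L[:,:2].mean(0).round(4),'z',np.median(L[:,2]).round(4))
    if len(Hh)>5:
        top=Hh[Hh[:,2]>.116]; print('handle n',len(Hh),len(top),Hh.min(0).round(3),Hh.max(0).round(3),'top mean',top.mean(0).round(4))
        m=top[:,:2].mean(0)-f.x; print('dir angle from -x',np.arctan2(-m[1],-m[0]).round(3))
if __name__=='__main__':
    for n in('scene','side'):
        z=np.load(n+'0.npz'); print(n); pot(z['im'],z['d'],z['K'],z['dist'],z['T'],np.array([.6495,-.2249]))
    for n in('scene','side'):
        z=np.load(n+'0.npz'); P,u,v=cloud(z['d'],z['K'],z['dist'],z['T'])
        w=np.array([.6034,-.0585]) # warmer centre approx
        ca,sa=np.cos(.095),np.sin(.095); X=(P[:,0]-w[0])*ca+(P[:,1]-w[1])*sa; Y=-(P[:,0]-w[0])*sa+(P[:,1]-w[1])*ca
        k=(abs(Y)<.3)&(abs(X)<.16)&(P[:,2]>.054)
        b=k&(X<-.06)&(P[:,2]<.1)&(Y>-.3); b&=~((Y<-.13)&(P[:,2]>.09))
        print(n,'low front things X,Y,z',[ (a[b].min().round(3),a[b].max().round(3)) for a in(X,Y,P[:,2])] if b.any() else 0)
        g=k&(P[:,2]>.225)&(P[:,2]<.25); print('rack X',np.percentile(X[g],[1,50,99]).round(3),'Y',np.percentile(Y[g],[1,99]).round(3))
        a=k&(P[:,2]>.25); print('above', a.sum(), [(q[a].min().round(3),q[a].max().round(3)) for q in (X,Y,P[:,2])] if a.any() else 0)
E
python3 d.py
```

```text
scene
lid n 729 c [ 0.6463 -0.2156] mean [ 0.649  -0.2129] z 0.132
handle n 117 95 [ 0.518 -0.247  0.104] [ 0.611 -0.177  0.125] top mean [ 0.5562 -0.2327  0.1212]
dir angle from -x 0.188
side
lid n 347 c [ 0.6442 -0.2114] mean [ 0.6476 -0.2096] z 0.1312
handle n 140 71 [ 0.519 -0.252  0.099] [ 0.584 -0.216  0.124] top mean [ 0.5482 -0.2347  0.12  ]
dir angle from -x 0.238
scene low front things X,Y,z [(np.float64(-0.149), np.float64(-0.062)), (np.float64(-0.291), np.float64(0.293)), (np.float64(0.054), np.float64(0.075))]
rack X [-0.068  0.057  0.147] Y [-0.289  0.295]
above 1663 [(np.float64(0.064), np.float64(0.141)), (np.float64(-0.281), np.float64(0.282)), (np.float64(0.25), np.float64(0.304))]
side low front things X,Y,z [(np.float64(-0.145), np.float64(-0.061)), (np.float64(-0.225), np.float64(0.299)), (np.float64(0.054), np.float64(0.073))]
rack X [-0.068  0.027  0.145] Y [-0.29   0.296]
above 921 [(np.float64(0.065), np.float64(0.14)), (np.float64(-0.286), np.float64(0.285)), (np.float64(0.25), np.float64(0.302))]
```

```bash
cat > g.py <<'E'
from h import *
import sys
def plan(grip,yaw,lean,back):
    y=np.array([-np.sin(yaw),np.cos(yaw),0]); z=np.array([np.sin(lean)*np.cos(yaw),np.sin(lean)*np.sin(yaw),-np.cos(lean)])
    Rt=np.c_[np.cross(y,z),y,z]; o=ctrl.get_obs(); Ro=R.from_rotvec(o['tool_rot']).as_matrix()
    p=np.array(grip)-z*(.003+back)
    rv=R.from_matrix(Ro.T@Rt).as_rotvec()
    print('t',o['t'],'pos',o['tool_pos'].round(4),'target',p.round(4),'turn',rv.round(4),np.linalg.norm(rv).round(3),
      'shift cm in target axes',(Rt.T@(p-o['tool_pos'])*100).round(2),'in present axes',(Ro.T@(p-o['tool_pos'])*100).round(2))
    return Rt
E
python3 - <<'E'
from g import *
Rt=plan([.548,-.234,.11],.2,np.radians(35),.12)
o=ctrl.get_obs()
for a,b in (((.281,.558,.252),(.44,.2,.27)),((.44,.2,.27),(.479,-.248,.211))): print((Rt.T@(np.array(b)-np.array(a))*100).round(2))
from d import cloud
z=np.load('scene0.npz'); P,u,v=cloud(z['d'],z['K'],z['dist'],z['T']); k=(P[:,2]>.03)&(u>175)&(u<205)&(v>155)&(v<200)
print('bottle',P[k].min(0),P[k].max(0))
E
```

```text
t 0.1 pos [0.281  0.5577 0.2522] target [ 0.4789 -0.248   0.2108] turn [-0.2052 -0.5886 -0.6451] 0.897 shift cm in target axes [ -0.4  -82.9    5.34] in present axes [-53.93 -63.04   4.25]
[ -7.97 -38.25   3.38]
[  7.54 -44.68   1.92]
bottle [ 0.47641837 -0.52266562  0.03041858] [ 0.659217   -0.27307513  0.24691991]
```

Request:
jog_arm([
  [-0.0257,-0.0736,-0.0806,0,0,0,1],
  [-0.0257,-0.0736,-0.0806,0,0,0,1],
  [-0.0257,-0.0736,-0.0806,0,0,0,1],
  [-0.0257,-0.0736,-0.0806,0,0,0,1],
  [-0.0257,-0.0736,-0.0806,0,0,0,1],
  [-0.0257,-0.0736,-0.0806,0,0,0,1],
  [-0.0257,-0.0736,-0.0806,0,0,0,1],
  [-0.0257,-0.0736,-0.0806,0,0,0,1],
  [0,0,0,0,0,0,1],
])

```text
t: 0.85
tool_pos: [0.2792, 0.5566, 0.2503]
tool_rot: [-0.257, 2.52, 0.078]
contact_force: [-0.7, -0.5, -0.1]
opening: 0.0856
```

Request:
jog_arm([
  [0,0,0,-0.66,-3.2,0.28,1],
  [0,0,0,-0.66,-3.2,0.28,1],
  [0,0,0,-0.66,-3.2,0.28,1],
  [0,0,0,-0.66,-3.2,0.28,1],
  [0,0,0,-0.66,-3.2,0.28,1],
  [0,0,0,-0.66,-3.2,0.28,1],
  [0,0,0,-0.66,-3.2,0.28,1],
  [0,0,0,-0.66,-3.2,0.28,1],
  [0,0,0,-0.66,-3.2,0.28,1],
  [0,0,0,-0.66,-3.2,0.28,1],
  [0,0,0,-0.66,-3.2,0.28,1],
  [0,0,0,-0.66,-3.2,0.28,1],
])

```text
t: 1.85
tool_pos: [0.4403, 0.1971, 0.2714]
tool_rot: [-0.25, 2.519, 0.084]
contact_force: [0.2, 0.1, -0.4]
opening: 0.0854
```

```bash
python3 -c "
from g import *
plan([.548,-.234,.11],.2,np.radians(35),.12);print(ctrl.get_obs()['q'])"
```

```text
t 1.85 pos [0.4403 0.1971 0.2714] target [ 0.4789 -0.248   0.2108] turn [ 0.0025  0.0017 -0.0033] 0.004 shift cm in target axes [  7.63 -44.39   2.07] in present axes [  7.48 -44.42   1.94]
[ 0.2942226  -0.72143195  2.26010895 -0.0616678   0.9930906  -1.45665061]
```

Request:
jog_arm([
  [0,0,0,0.62,-3.7,0.16,1],
  [0,0,0,0.62,-3.7,0.16,1],
  [0,0,0,0.62,-3.7,0.16,1],
  [0,0,0,0.62,-3.7,0.16,1],
  [0,0,0,0.62,-3.7,0.16,1],
  [0,0,0,0.62,-3.7,0.16,1],
  [0,0,0,0.62,-3.7,0.16,1],
  [0,0,0,0.62,-3.7,0.16,1],
  [0,0,0,0.62,-3.7,0.16,1],
  [0,0,0,0.62,-3.7,0.16,1],
  [0,0,0,0.62,-3.7,0.16,1],
  [0,0,0,0.62,-3.7,0.16,1],
])

```text
t: 2.85
tool_pos: [0.479, -0.2493, 0.2119]
tool_rot: [-0.248, 2.517, 0.083]
contact_force: [0.7, 0.6, 1.1]
opening: 0.0856
```

Request:
jog_arm([
  [0,0,0,0,0,0,1],
  [0,0,0,0,0,0,1],
])

```text
t: 3.02
tool_pos: [0.4789, -0.2485, 0.2109]
tool_rot: [-0.246, 2.52, 0.086]
contact_force: [0.1, 0.4, 1.0]
opening: 0.0858
```

```bash
python3 - <<'E'
from g import *
from d import *
plan([.548,-.234,.11],.2,np.radians(35),.12);print(ctrl.get_obs()['q'])
im,d,K,dist,T=grab('wrist'); save('w1.png',im); np.savez('w1.npz',im=im,d=d,K=K,dist=dist,T=T)
pot(im,d,K,dist,T,np.array([.6495,-.2249]))
E
```

```text
t 3.0167 pos [ 0.4789 -0.2485  0.2109] target [ 0.4789 -0.248   0.2108] turn [ 0.0025  0.0012 -0.0065] 0.007 shift cm in target axes [0.01 0.05 0.01] in present axes [0.01 0.05 0.01]
[-0.86634433 -0.35936328  2.13114606  0.59367787  1.12254999 -2.82737805]
lid n 7391 c [ 0.6437 -0.2171] mean [ 0.6306 -0.2197] z 0.1332
handle n 2959 2375 [ 0.515 -0.253  0.101] [ 0.58  -0.224  0.125] top mean [ 0.541  -0.2392  0.123 ]
dir angle from -x 0.212
```

View pics/w1.png

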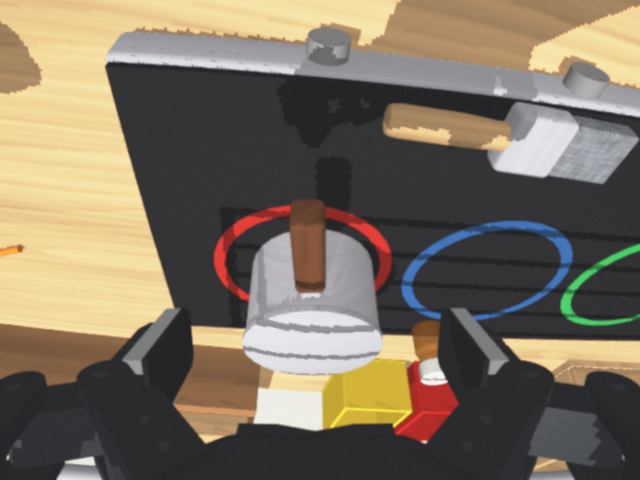

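The wrist view shows the handle at (308,245), between the open jaws. The brush at (510,135) is well clear, and so is the rack. I'll work out the final approach.

```bash
python3 - <<'E'
from g import *
from d import cloud
z=np.load('w1.npz'); P,u,v=cloud(z['d'],z['K'],z['dist'],z['T']); hs=cv2.cvtColor(z['im'],cv2.COLOR_RGB2HSV)[v,u].astype(int)
k=(P[:,2]>.119)&(P[:,2]<.127)&(u>285)&(u<332)&(v>195)&(v<292)&(hs[:,0]<16)&(hs[:,1]>90)
q=P[k]; r=cv2.minAreaRect((q[:,:2]*1000).astype(np.float32)); print(r,len(q),np.median(q[:,2]), 'cam',z['T'][:3,3])
l=cv2.fitLine((q[:,:2]).astype(np.float32),cv2.DIST_HUBER,0,.01,.01).ravel();print(l,'yaw',np.arctan(l[1]/l[0]),'y at .547',l[3]+(.547-l[2])*l[1]/l[0])
plan([.547,-.2375,.111],.21,np.radians(35),0)
E
```

```text
((547.7410278320312, -238.13571166992188), (64.02214050292969, 19.28284454345703), 11.44819450378418) 2249 0.1235769162153994 cam [ 0.35765835 -0.27247761  0.27401048]
[ 0.97814894  0.20790547  0.54226506 -0.23891932] yaw 0.20943315 y at .547 -0.23791291
t 3.0667 pos [ 0.4791 -0.2472  0.2113] target [ 0.5453 -0.2379  0.1135] turn [-0.0032  0.0017 -0.0124] 0.013 shift cm in target axes [ 0.15 -0.47 11.84] in present axes [ 0.16 -0.43 11.84]
```

Request:
jog_arm([
  [0,0,-0.012,0.1,-0.4,0,1],
  [0,0,0,0,0,1.2,1],
  [0,0,0,0,0,1.2,1],
  [0,0,0,0,0,1.2,1],
  [0,0,0,0,0,1.2,1],
  [0,0,0,0,0,1.2,1],
  [0,0,0,0,0,1.2,1],
  [0,0,0,0,0,1.2,1],
  [0,0,0,0,0,1.2,1],
  [0,0,0,0,0,1.2,1],
  [0,0,0,0,0,1.0,1],
  [0,0,0,0,0,0,1],
])

```text
t: 4.07
tool_pos: [0.5457, -0.235, 0.1131]
tool_rot: [-0.27, 2.518, 0.08]
contact_force: [-0.9, -0.0, -0.8]
opening: 0.0852
```

Request:
jog_arm([
  [0,0,0,0,0,0,0.5],
  [0,0,0,0,0,0,0.35],
  [0,0,0,0,0,0,0.3],
  [0,0,0,0,0,0,0.27],
  [0,0,0,0,0,0,0.24],
  [0,0,0,0,0,0,0.2],
  [0,0,0,0,0,0,0.15],
  [0,0,0,0,0,0,0.1],
  [0,0,0,0,0,0,0.05],
  [0,0,0,0,0,0,0],
  [0,0,0,0,0,0,0],
  [0,0,0,0,0,0,0],
], grip_force=40)

```text
t: 5.07
tool_pos: [0.5458, -0.2375, 0.115]
tool_rot: [-0.267, 2.516, 0.076]
contact_force: [-4.7, -1.5, 6.1]
opening: 0.0196
```

```bash
python3 - <<'E'
from g import *
plan([.547,-.2375,.111],.21,np.radians(35),0); o=ctrl.get_obs(); print(o['contact_force'],o['opening'],o['wrist_torque'],o['q'])
Ro=R.from_rotvec(o['tool_rot']).as_matrix(); d=np.array([.6172-.6427,.1135+.2183,0]); print('slide, tool cm',(Ro.T@d*100).round(2),'up',Ro[2].round(4))
E
```

```text
t 5.0667 pos [ 0.5458 -0.2375  0.115 ] target [ 0.5453 -0.2379  0.1135] turn [-0.0054  0.0021  0.0029] 0.007 shift cm in target axes [ 0.13 -0.02  0.09] in present axes [ 0.14 -0.02  0.09]
[-4.7421058  -1.50878491  6.05050202] 0.019575392948821158 [ 0.01748727  0.37215189 -0.09295821] [-0.74262548 -0.09799898  2.09006805  0.65343014  0.87267913 -2.88398687]
slide, tool cm [-3.71 32.99  2.37] up [-0.5753 -0.0061 -0.8179]
```

Request:
jog_arm([
  [0,0,0,-0.077,0.687,0.05,0],
  [0,0,0,-0.155,1.375,0.099,0],
  [0,0,0,-0.155,1.375,0.099,0],
  [0,0,0,-0.155,1.375,0.099,0],
  [0,0,0,-0.155,1.375,0.099,0],
  [0,0,0,-0.155,1.375,0.099,0],
  [0,0,0,-0.155,1.375,0.099,0],
  [0,0,0,-0.155,1.375,0.099,0],
  [0,0,0,-0.155,1.375,0.099,0],
  [0,0,0,-0.155,1.375,0.099,0],
  [0,0,0,-0.155,1.375,0.099,0],
  [0,0,0,-0.077,0.687,0.05,0],
])

```text
t: 6.07
tool_pos: [0.5339, -0.083, 0.115]
tool_rot: [-0.269, 2.515, 0.076]
contact_force: [0.6, -4.9, 2.9]
opening: 0.0196
```

```bash
python3 - <<'E'
from g import *
from d import *
o=ctrl.get_obs(); print(o['tool_pos'],o['contact_force'],o['wrist_torque'],o['q'],o['opening'])
pos=o['tool_pos'];Ro=R.from_rotvec(o['tool_rot']).as_matrix(); print('left',(Ro.T@(np.array([.5458-.0255,-.2375+.3318,.115])-pos)*100).round(2))
im,d,K,dist,T=grab('scene'); save('s1.png',im); pot(im,d,K,dist,T,np.array([.631,-.065]))
E
```

```text
[ 0.53391899 -0.08302039  0.11496878] [ 0.63763171 -4.93260205  2.85140028] [-0.47470451  0.00128416 -0.62744902] [-0.46688018 -0.31289658  2.26964941  0.5466068   0.75766715 -2.57168627] 0.01963236872750025
left [-2.01 17.62  1.28]
lid n 808 c [ 0.6341 -0.0601] mean [ 0.6352 -0.0587] z 0.132
handle n 76 70 [ 0.508 -0.098  0.107] [ 0.573 -0.046  0.134] top mean [ 0.552  -0.0765  0.122 ]
dir angle from -x 0.197
```

View pics/s1.png

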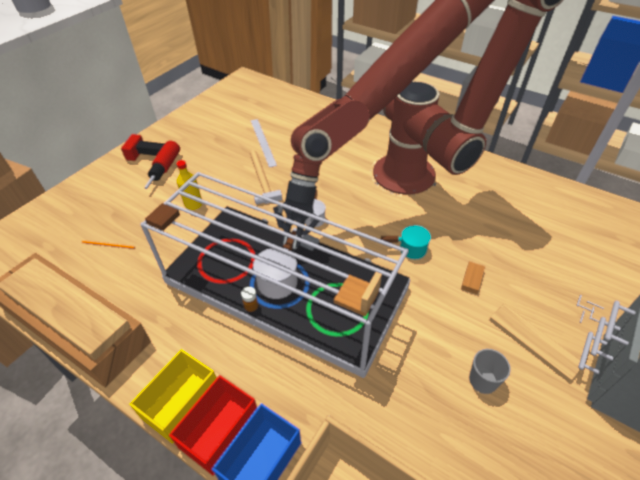

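The picture shows the pot upright in the blue ring at (275,272), still gripped, and nothing else has moved. I'll carry on sliding.

Request:
jog_arm([
  [0,0,0,-0.084,0.735,0.054,0],
  [0,0,0,-0.168,1.468,0.107,0],
  [0,0,0,-0.168,1.468,0.107,0],
  [0,0,0,-0.168,1.468,0.107,0],
  [0,0,0,-0.168,1.468,0.107,0],
  [0,0,0,-0.168,1.468,0.107,0],
  [0,0,0,-0.168,1.468,0.107,0],
  [0,0,0,-0.168,1.468,0.107,0],
  [0,0,0,-0.168,1.468,0.107,0],
  [0,0,0,-0.168,1.468,0.107,0],
  [0,0,0,-0.168,1.468,0.107,0],
  [0,0,0,-0.084,0.735,0.054,0],
])

```text
t: 7.12
tool_pos: [0.5218, 0.0786, 0.1149]
tool_rot: [-0.268, 2.516, 0.076]
contact_force: [-0.1, -4.3, 3.4]
opening: 0.0195
```

Request:
jog_arm([
  [0,0,0,-0.084,0.735,0.054,0],
  [0,0,0,0,0,0,0],
  [0,0,0,0,0,0,0],
])

```text
t: 7.37
tool_pos: [0.5211, 0.086, 0.1148]
tool_rot: [-0.268, 2.517, 0.079]
contact_force: [1.5, 4.8, 4.4]
opening: 0.0195
```

```bash
cat > c.py <<'E'
from g import *
from d import *
import sys
o=ctrl.get_obs(); print(o['t'],o['tool_pos'],o['contact_force'],o['q'],o['opening'])
pos=o['tool_pos'];Ro=R.from_rotvec(o['tool_rot']).as_matrix(); print('left',(Ro.T@(np.array([.5458-.0255,-.2375+.3318,.115])-pos)*100).round(2))
out=[]
for n in('scene','side','wrist'):
    im,d,K,dist,T=grab(n); print(n); pot(im,d,K,dist,T,np.array([.6172,.1135])); np.savez(n+sys.argv[1]+'.npz',im=im,d=d,K=K,dist=dist,T=T); save(n+sys.argv[1]+'.png',im)
    out.append(cv2.resize(im,(400,300)))
save('all'+sys.argv[1]+'.png',np.vstack([np.hstack(out[:2]),np.hstack([out[2],out[2]*0])]))
E
python3 c.py 2
```

```text
7.3667 [0.52112765 0.08601564 0.1148402 ] [1.51433779 4.76559995 4.41079517] [-0.0491578  -0.39201551  2.3267942   0.25050972  0.62442055 -1.99208501] 0.01946864017640379
left [-0.09  0.83  0.04]
scene
lid n 585 c [0.6216 0.1106] mean [0.6261 0.0955] z 0.1323
handle n 91 89 [0.498 0.075 0.107] [0.558 0.104 0.127] top mean [0.5364 0.0909 0.1217]
dir angle from -x 0.228
side
lid n 553 c [0.62   0.1109] mean [0.6226 0.1149] z 0.1311
handle n 39 17 [0.502 0.073 0.098] [0.557 0.108 0.123] top mean [0.5392 0.0835 0.12  ]
dir angle from -x 0.327
wrist
lid n 91 c [0.6191 0.1086] mean [0.5672 0.0958] z 0.1285
handle n 9091 6481 [0.49  0.071 0.101] [0.555 0.101 0.125] top mean [0.511  0.0841 0.1225]
dir angle from -x 0.223
```

View pics/all2.png

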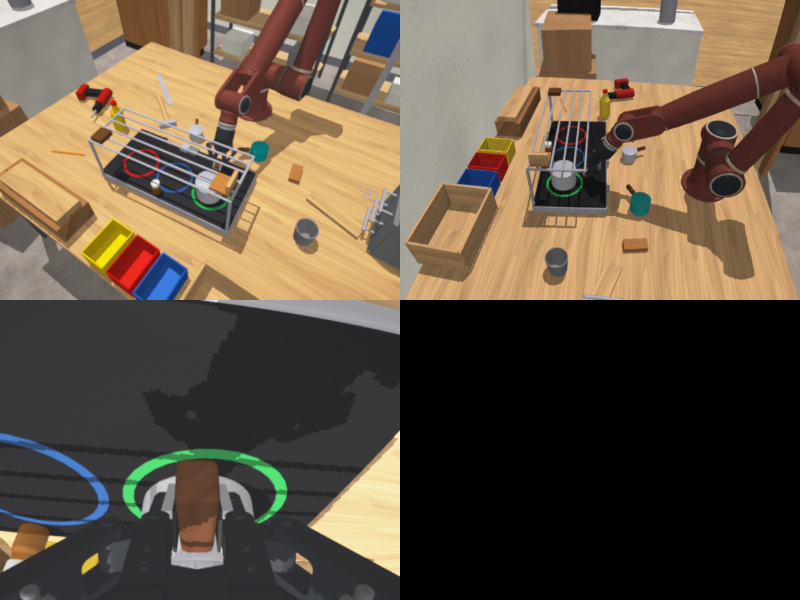

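The pot is in the green ring, 3 to 8 mm short in y depending on the estimate. I'll nudge it about 5.5 mm, then let go and back off.

Request:
jog_arm([
  [0,0,0,-0.03,0.28,0.02,0],
  [0,0,0,-0.03,0.28,0.02,0],
  [0,0,0,0,0,0,0],
  [0,0,0,0,0,0,0],
  [0,0,0,0,0,0,0.3],
  [0,0,0,0,0,0,0.5],
  [0,0,0,0,0,0,0.8],
  [0,0,0,0,0,0,1],
  [0,0,0,0,0,0,1],
  [0,0,0,0,0,0,1],
  [0,0,0,0,0,0,1],
  [0,0,0,0,0,0,1],
])

```text
t: 8.52
tool_pos: [0.5206, 0.0907, 0.1145]
tool_rot: [-0.267, 2.517, 0.077]
contact_force: [0.5, 0.1, 0.2]
opening: 0.0852
```

Request:
jog_arm([
  [0,0,0,0,0,-0.6,1],
  [0,0,0,0,0,-1,1],
  [0,0,0,0,0,-1.2,1],
  [0,0,0,0,0,-1.2,1],
  [0,0,0,0,0,-1.2,1],
  [0,0,0,0,0,-1.2,1],
  [0,0,0,0,0,-1.2,1],
  [0,0,0,0,0,-1.2,1],
  [0,0,0,0,0,-1.2,1],
  [0,0,0,0,0,0,1],
  [0,0,0,0,0,0,1],
])

```text
t: 9.43
tool_pos: [0.4647, 0.079, 0.1975]
tool_rot: [-0.267, 2.514, 0.076]
contact_force: [0.2, 0.9, -0.4]
opening: 0.0852
```

```bash
python3 c.py 3; python3 - <<'E'
from h import *
from d import cloud
z=np.load('wrist3.npz'); P,u,v=cloud(z['d'],z['K'],z['dist'],z['T']); hs=cv2.cvtColor(z['im'],cv2.COLOR_RGB2HSV)[v,u].astype(int)
k=(P[:,2]>.119)&(P[:,2]<.127)&(np.hypot(P[:,0]-.522,P[:,1]-.095)<.05)&(hs[:,0]<16)&(hs[:,1]>90)
(c,s,a)=cv2.minAreaRect((P[k][:,:2]*1000).astype(np.float32)); print(c,s,a)
from scipy.optimize import least_squares
for n in('scene','side','wrist'):
    z=np.load(n+'3.npz'); hs=cv2.cvtColor(z['im'],cv2.COLOR_RGB2HSV).astype(int); v,u=np.where((abs(hs[...,0]-65)<15)&(hs[...,1]>150)&(hs[...,2]>100))
    Q=onplane(np.c_[u,v],.05,z['K'],z['dist'],z['T'])[:,:2]; Q=Q[np.hypot(*(Q-[.617,.1135]).T)<.1]
    print(n,'ring',least_squares(lambda p:np.hypot(*(Q-p).T)-.073,[.617,.1135],loss='soft_l1',f_scale=.004).x.round(4),len(Q))
E
```

```text
9.4333 [0.46467665 0.07904426 0.19751071] [ 0.20895015  0.85950178 -0.44102806] [-0.07827209 -0.73310096  2.38871752  0.20441101  0.89974759 -1.93938396] 0.08520167317986879
left [ 0.06  0.39 10.06]
scene
lid n 562 c [0.622  0.1127] mean [0.6266 0.097 ] z 0.132
handle n 124 111 [0.497 0.077 0.105] [0.557 0.108 0.126] top mean [0.5326 0.0943 0.1216]
dir angle from -x 0.203
side
lid n 556 c [0.6215 0.1125] mean [0.6219 0.1179] z 0.1311
handle n 176 72 [0.494 0.077 0.097] [0.555 0.112 0.125] top mean [0.5122 0.0907 0.1205]
dir angle from -x 0.196
wrist
lid n 7836 c [0.619  0.1103] mean [0.6057 0.1075] z 0.1331
handle n 3313 2686 [0.49  0.076 0.101] [0.554 0.105 0.125] top mean [0.5155 0.0891 0.1229]
dir angle from -x 0.202
(522.644287109375, 90.34322357177734) (63.58412170410156, 19.162477493286133) 10.628053665161133
scene ring [0.6174 0.1145] 304
side ring [0.6179 0.1134] 204
wrist ring [0.6181 0.1141] 2724
```

View pics/all3.png

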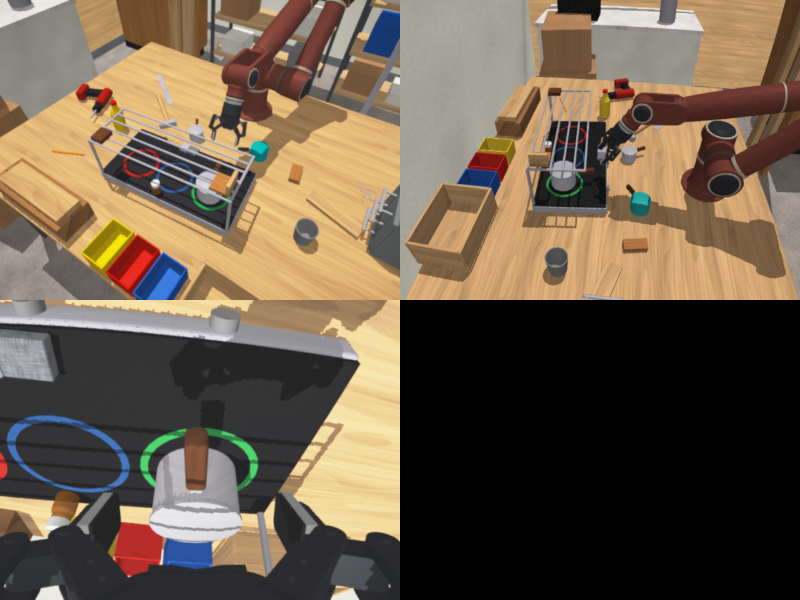

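Every estimate puts the pot within about 5 mm of the green ring's centre, standing upright and released with the gripper clear. I'm handing the job in.

```bash
python3 -c "
from station import ctrl
print(ctrl.finish_job())"
```

```text
the job is handed in; nothing more can be done
None
```

The pot now stands in the green ring, released, and the job is handed in at about 9.6 s of the 42 s allowed. I gripped the handle from the front, leaning back 35°, and slid the pot at constant height from the red ring across the blue one to the green. Then I opened the gripper and backed off 10 cm.

- **Position:** the wrist camera put the pot's centre at about (0.618, 0.110) and the ring's at (0.618, 0.114), so it is about 4 mm off against the 17 mm allowed. The three cameras' estimates of the lid centre differed by up to 3 mm, and all were within about 5 mm of the ring.
- **Attitude:** the lid measured 131–133 mm above the bench, as it did before the slide, so the pot sits flat on the warmer. The handle is about 0.1 rad off straight to the front, against the 0.6 allowed.
- **Forces:** no reading passed about 8 N, and contact was near zero after release.
- **Other things:** nothing else appeared to have moved in the last pictures. I checked that by eye and did not measure it. No check failed.

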